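# Clamp down the pressure cooker lid

## Robot

A 6-joint arm with a two-finger parallel gripper is mounted at the origin on a cart in front of the work surface, level with it; the furniture and walls round the work are solid. World frame = base frame: x ahead of the robot, y to its left, z up, the work surface at z = 0. Lengths are in m, angles in degrees, forces in N, time in s.
With the tool pointing down it reaches from about 0.425 to 0.95 m from the base axis. Payload 14.7 kg.
Tool frame: the origin (TCP) lies where the fingers leave the gripper's body, on its centre line; the fingertips stand robot.tcp_to_tips ahead of it and the grasp point (between the pads) lies 54 mm ahead of it (robot.tcp_to_tips is the distance from the TCP to the fingertips, in m); z points along the fingers, y is the direction in which the jaws open and shut (so a half turn about z gives the same grasp; the last joint's range is limited). The gripper opens to 85 mm and grips with 20 to 120 N. Pads are 22 mm wide; open, the fingers measure 114 mm over their backs; the gripper's body (76 mm by 85 mm) begins 54 mm behind the grasp point. The pads swing forward as they close: fully open they stand 13 mm farther back than shut.
Start: joints at [-78.873, 27.513, 91.461, -0, 61.026, -2.67], TCP at [0.155, -0.631, 0.304] pointing down, gripper open.
Joint ranges: [-157.49, 157.49], [-46.99, 117.5], [13.45, 153.17], [-89.5, 269.5], [5.16, 153.95], [-167.48, 167.48]. Speed limits (degrees/s): [108.29, 108.29, 136.94, 172.46, 172.46, 172.46].

## Interface

Orientations are given as [roll, pitch, yaw] about the fixed x, y, z axes, in that order (R = Rz(yaw) Ry(pitch) Rx(roll)).
In Python, from cell import robot gives the robot as it stands. The module is installed in compiled form; this text tells all that it offers.
- The arm moves only by the shell command python3 -m handwheel 'ROWS'. ROWS is a JSON object of lists of equal length, an entry for each row: "xyz": the shift along the tool's x, y, z normalised to -1 to 1, where 1 is 30 mm, a list of three; "dr": the turn, a rotation vector about the tool's x, y, z normalised to -1 to 1, where 1 is 4 degrees, a list of three; "fingers": the gripper command: -1 is shut, 1 is fully open, values between are in proportion. In form: {"xyz": [[x, y, z], ...], "dr": [[rx, ry, rz], ...], "fingers": [fingers, ...]}. A call has 1 to 10 rows; each row shifts and turns the commanded pose from where the row before left it, along the tool's axes as they then stand; what a row does not reach is not made up. A row lasts 1/12 s, in which the tool goes at most 41.7 mm and 7.16 degrees, less where a joint would pass 70% of its speed; a pose out of reach is approached as far as the arm can. A call with a number of a shift or a turn outside -1 to 1 is refused whole. A call with a gripper value outside its range is refused whole. The fingers move at their own pace and stop on an object; the grip force is fixed at half the most. Time passes only in rows, so rows that do not move let the fingers close. It gives the time, the measured TCP pose, the force and the opening at its end, in the units of the state.
- robot.state(): the state, without advancing time (a new reading comes with each control period).
- robot.snapshot(name): name is "scene" or "side" or "wrist"; returns a dict with "color" (420x560x3 uint8, red, green, blue), "intrinsics" (3x3 intrinsics, pixels), "rvec" (rotation vector, rad) and "tvec" (3), from world to camera coordinates, as OpenCV has them; the wrist camera has in their place "mount" (4x4, takes a point from camera to tool coordinates, whose origin is the TCP and whose axes are the flange's). Camera axes: x right, y down, z forward; pixel columns grow to the right and rows downward; lengths in m; the calibration is good to about 2 mm. A picture is of the moment at which its call begins: read the wrist's pose just before it. There is no depth.
- robot.job_done(): hands the job in, once; it reports no verdict.
Trained networks look in the newest picture that a camera, given by its name, has taken for a name from the list of things; names that differ only in an ending like _2 or _b are one class to them, and where a whole thing is asked for, a point or a joint stands for the part that bears it (a point fixed in the world has none). Each returns a list of dicts, best first, with "conf" (0 to 1); they miss things now and then, are a little off and sometimes report something else, mostly with a low value. They report only what shows in the picture. A call takes as long as a camera call.
- robot.outline_of(name, camera): "pixels" (420x560 bool, what is visible of it) and "extent" ([left, top, right, bottom] in pixels, round what is visible of it).
The state is a dict: "time_s": time; "q": joint angles; "qd": joint speeds; "tau": joint torques, N m; "eef_pos": TCP position; "orientation": TCP orientation; "force": force on the tool from outside, world axes, zero at the start; "ft_torque": the same for the moment, N m; "opening": finger opening in m.
Only numpy, scipy, OpenCV 4.12 (cv2) and the standard library are available. Lean on these libraries where they do the work, as an engineer would, in place of code of your own. Each camera call takes 0.05 s, during which the arm holds its last target. There are 200 camera calls.

## Task

Close the pressure cooker: swing its bow clockwise until it is fully home with both hooks under the lugs, then screw the knob down clockwise until you feel it start to bite and give it a quarter turn more, no further. Work gently so that the cooker stays where it stands, leave the things around it alone, and let go at the end.

Things in the scene. Friction and masses are not known exactly. Their poses are not given: they have to be found in the camera images.
- cooker: Closed steel pressure cooker, loose, about 4 kg, 200 mm across; origin under the middle of its base, z up. Black handles on its +x and -x sides reach 145 mm from the axis. On its +y and -y sides a steel lug with an end stop. The lid (rim 118, crown 130, small valves to 143 mm up) rests on a rubber gasket. Bow and knob sit on the cooker's axis. It slides if pushed sideways with over some 15 N.
- bow (a joint): Swing (rad) of the flat bow over the lid: 0 = home, hooks under the lugs, legs against the stops; positive = anticlockwise from above, to 1.1. Its two arms point along the cooker's +y and -y, turned by this angle. Bar 20 mm wide, 8 thick, its middle 149 (+-4) mm up at 80 mm from the axis, 20 mm clear of the lid; legs at 122 mm. Drag 0.12 N m, stays put; lies loose, plays up and down 5 mm.
- knob: Black six-sided knob on the cooker's axis, 46 mm over the flats, 175 to 206 mm above the table (each +-2 mm); x goes through a flat, origin on the axis 191 mm below mid-height. Clockwise tightens, lead 12 mm a turn. Slack for 0.7 to 3.7 rad, free of load; then it bites, sinks 1.9 mm a rad and the torque felt at rest grows by 0.15 to 0.19 N m a rad (more while turning). It holds when let go.
- tomato_tin: Small food tin, 57 mm across, 72 mm high, standing about 200 mm from the cooker's axis; origin under its middle. Not to be moved.
- garlic: Garlic bulb, 60 mm across, standing about 200 mm from the cooker's axis; origin under its middle. Not to be moved.
- kitchen_timer: Black clockwork kitchen timer, 64 mm across, 54 mm high, standing about 200 mm from the cooker's axis; origin under its middle. Not to be moved.

How it is judged:
By the outcome, as a careful person would: the job done as asked, in the order asked, and still so for the second after the job is handed in, with the robot touching nothing.
It also fails if it takes over 72 s, if anything falls off the work surface, if the arm or the gripper's body presses on something with over 40 N, if the wrist force passes 120 N, or if a joint passes its speed limit or range.

## Working session

There is one attempt and no reset: what is moved stays moved. The work goes in short steps, Python scripts to look and compute and a shell command to move; the robot and the scene stay as the last step left them, time stands still between calls to the robot, and variables do not carry over. Pictures are saved under pics/ and viewed, about 8 in all and at most 12, crops included, and the job is handed in when it is done.

```bash
mkdir -p pics
python3 - <<'E'
from cell import robot
import cv2,numpy as np
s=robot.state();print({k:np.round(v,3).tolist() for k,v in s.items()},robot.tcp_to_tips)
ims=[]
for c in("scene","side"):
    p=robot.snapshot(c);cv2.imwrite(f"pics/{c}0.png",cv2.resize(p["color"][:,:,::-1],(800,600)))
    print(c,p["intrinsics"].tolist(),p["rvec"].tolist() if hasattr(p["rvec"],'tolist') else p["rvec"],p["tvec"])
    for n in("cooker","bow","knob","tomato_tin","garlic","kitchen_timer"):
        for d in robot.outline_of(n,c)[:2]:print(n,round(d["conf"],2),d["extent"])
E
```

```text
{'time_s': 0.0, 'q': [-78.876, 27.549, 91.495, -0.0, 61.026, -2.67], 'qd': [0.093, 0.012, 0.092, -0.044, -0.035, -0.005], 'tau': [0.005, -95.064, -43.019, 0.0, 0.012, 0.0], 'eef_pos': [0.155, -0.631, 0.303], 'orientation': [-179.931, -0.003, 13.795], 'force': [0.388, -0.731, -0.3], 'ft_torque': [-0.025, 0.024, -0.043], 'opening': 0.085} 0.0726
scene [[426.7854951060621, 0.0, 271.7649381872664], [0.0, 426.7854951060621, 213.8962821890852], [0.0, 0.0, 1.0]] [2.0433337778192295, -0.6863280720932637, 0.37668409948822373] [-0.510969    0.22586866  0.61773643]
cooker 0.79 [137.0, 129.7, 261.6, 244.9]
bow 0.91 [138.6, 130.6, 262.6, 205.5]
knob 0.89 [185.7, 129.7, 213.0, 164.1]
tomato_tin 0.63 [292.4, 186.1, 317.6, 226.1]
kitchen_timer 0.84 [276.2, 225.8, 308.3, 263.8]
side [[388.85927978468607, 0.0, 284.5919397949291], [0.0, 388.85927978468607, 207.27004898615948], [0.0, 0.0, 1.0]] [1.3510327492223295, 2.3558880236303446, -0.8000125774011779] [ 0.32676502 -0.43407143  1.21949039]
cooker 0.96 [299.2, 121.5, 404.7, 230.2]
bow 0.89 [304.7, 120.2, 391.9, 210.4]
knob 0.63 [344.3, 123.4, 373.1, 161.3]
tomato_tin 0.61 [243.4, 196.9, 270.9, 239.6]
garlic 0.71 [362.6, 257.2, 392.2, 287.9]
kitchen_timer 0.69 [238.7, 161.0, 263.2, 193.7]
kitchen_timer 0.32 [362.0, 256.3, 390.6, 287.4]
```

```bash
cat > h.py <<'E'
import cv2,numpy as np
from cell import robot
from scipy.spatial.transform import Rotation as R
def cam(p):
    K=np.array(p["intrinsics"]);
    if "mount" in p: raise ValueError
    r=cv2.Rodrigues(np.array(p["rvec"],float))[0];t=np.array(p["tvec"],float);return K,r,t
def proj(p,X):
    K,r,t=cam(p);x=(np.atleast_2d(X)@r.T+t)@K.T;return x[:,:2]/x[:,2:]
def atz(p,uv,z):
    K,r,t=cam(p);c=-r.T@t;d=r.T@np.linalg.solve(K,[uv[0],uv[1],1]);return c+d*(z-c[2])/d[2]
def wcam(p,s):
    "wrist: fake rvec/tvec"
    m=np.array(p["mount"]);T=np.eye(4);T[:3,:3]=R.from_euler('xyz',s["orientation"],degrees=True).as_matrix();T[:3,3]=s["eef_pos"]
    W=np.linalg.inv(T@m);return dict(intrinsics=p["intrinsics"],rvec=cv2.Rodrigues(W[:3,:3])[0],tvec=W[:3,3],color=p["color"])
E
python3 - <<'E'
from h import *
ps=[robot.snapshot(c) for c in("scene","side")]
for c,p in zip(("scene","side"),ps):
    print(c)
    for n,z in(("knob",.19),("tomato_tin",.036),("garlic",.03),("kitchen_timer",.027),("cooker",.08)):
        o=robot.outline_of(n,c)
        if o: e=o[0]["extent"];print(n,atz(p,((e[0]+e[2])/2,(e[1]+e[3])/2),z).round(3))
ims=[cv2.resize(p["color"][70:300,(110 if i==0 else 210):(340 if i==0 else 440),::-1],(400,400),interpolation=cv2.INTER_CUBIC) for i,p in enumerate(ps)]
cv2.imwrite("pics/a.png",np.hstack(ims))
E
```

```text
scene
knob [0.515 0.064 0.19 ]
kitchen_timer [ 0.605 -0.121  0.027]
cooker [0.529 0.107 0.08 ]
side
knob [0.554 0.113 0.19 ]
tomato_tin [ 0.713 -0.025  0.036]
garlic [0.699 0.245 0.03 ]
kitchen_timer [ 0.612 -0.106  0.027]
cooker [0.534 0.105 0.08 ]
```

View pics/a.png

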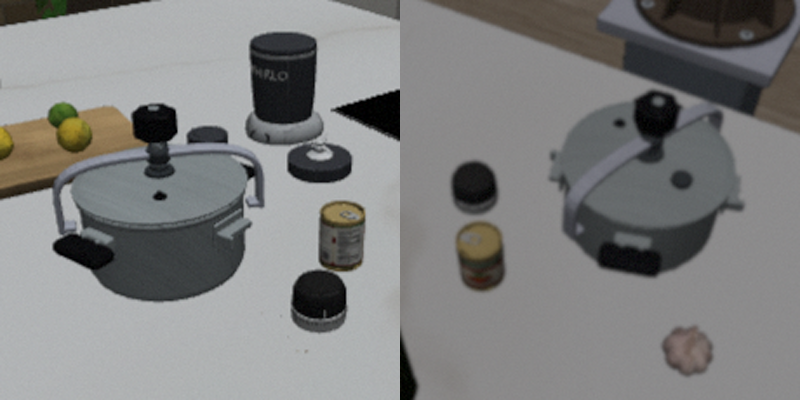

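Left: the near handle is at (85,250), a lug at (235,230) and the bow end between them. Right: handle at (630,260), lugs at (555,165) and (735,195). Next I'll move the wrist camera closer.

```bash
python3 -m handwheel '{"xyz":[[0.8,-0.5,-0.4],[0.8,-0.5,-0.4],[0.8,-0.5,-0.4],[0.8,-0.5,-0.4],[0.8,-0.5,-0.4],[0.8,-0.5,-0.4],[0.8,-0.5,-0.4],[0.8,-0.5,-0.4],[0.8,-0.5,-0.4],[0.8,-0.5,-0.4]],"dr":[[0,0,0],[0,0,0],[0,0,0],[0,0,0],[0,0,0],[0,0,0],[0,0,0],[0,0,0],[0,0,0],[0,0,0]],"fingers":[1,1,1,1,1,1,1,1,1,1]}'
python3 - <<'E'
from h import *
p=robot.snapshot("wrist");print(np.round(p["mount"],3),np.round(p["intrinsics"],1))
E
```

```text
time_s: 2.13
eef_pos: [0.3531, -0.4272, 0.4247]
orientation: [180.0, -0.0, 13.8]
force: [0.5, -1.1, 0.7]
opening: 0.085
[[ 0.001 -0.951 -0.31   0.081]
 [ 1.     0.001  0.001  0.   ]
 [-0.    -0.31   0.951 -0.07 ]
 [ 0.     0.     0.     1.   ]] [[378.6   0.  277.8]
 [  0.  378.6 214.4]
 [  0.    0.    1. ]]
```

```bash
python3 -m handwheel '{"xyz":[[0.56,-0.78,0],[0.56,-0.78,0],[0.56,-0.78,0],[0.56,-0.78,0],[0.56,-0.78,0],[0.56,-0.78,0],[0.56,-0.78,0],[0.56,-0.78,0],[0.56,-0.78,0],[0.56,-0.78,0]],"dr":[[0,0,0],[0,0,0],[0,0,0],[0,0,0],[0,0,0],[0,0,0],[0,0,0],[0,0,0],[0,0,0],[0,0,0]],"fingers":[1,1,1,1,1,1,1,1,1,1]}'
python3 -m handwheel '{"xyz":[[0.56,-0.78,0],[0.56,-0.78,0],[0.56,-0.78,0],[0.56,-0.78,0],[0.56,-0.78,0],[0.56,-0.78,0],[0.56,-0.78,0],[0.56,-0.78,0],[0.56,-0.78,0],[0,0,0]],"dr":[[0,0,0],[0,0,0],[0,0,0],[0,0,0],[0,0,0],[0,0,0],[0,0,0],[0,0,0],[0,0,0],[0,0,0]],"fingers":[1,1,1,1,1,1,1,1,1,1]}'
python3 - <<'E'
from h import *
s=robot.state();p=wcam(robot.snapshot("wrist"),s);print(s["time_s"])
import pickle;pickle.dump((p,s),open("w1.pkl","wb"))
im=p["color"][:,:,::-1].copy()
for n,z in(("knob",.206),("tomato_tin",.036),("garlic",.03),("kitchen_timer",.027),("cooker",.118),("bow",.15)):
    for o in robot.outline_of(n,"wrist")[:1]: e=o["extent"];print(n,round(o["conf"],2),e,atz(p,((e[0]+e[2])/2,(e[1]+e[3])/2),z).round(3))
cv2.imwrite("pics/w1.png",cv2.resize(im,(800,600),interpolation=cv2.INTER_CUBIC))
E
```

```text
time_s: 3.02
eef_pos: [0.4599, -0.1597, 0.4241]
orientation: [180.0, -0.0, 13.8]
force: [1.1, 1.2, 0.1]
opening: 0.0851
time_s: 3.85
eef_pos: [0.5576, 0.0834, 0.4237]
orientation: [-179.9, -0.1, 13.9]
force: [-1.4, -0.4, 0.8]
opening: 0.0851
3.85
knob 0.75 [222.3, 187.0, 287.8, 244.7] [0.54  0.097 0.206]
tomato_tin 0.76 [377.9, 21.3, 451.8, 78.7] [ 0.715 -0.035  0.036]
garlic 0.81 [147.8, 0.0, 200.1, 35.4] [0.683 0.232 0.03 ]
kitchen_timer 0.96 [408.6, 127.8, 471.7, 181.6] [ 0.612 -0.109  0.027]
cooker 0.59 [145.8, 45.7, 372.3, 300.5] [0.555 0.102 0.118]
bow 0.72 [188.0, 86.0, 341.9, 288.1] [0.551 0.094 0.15 ]
```

View pics/w1.png

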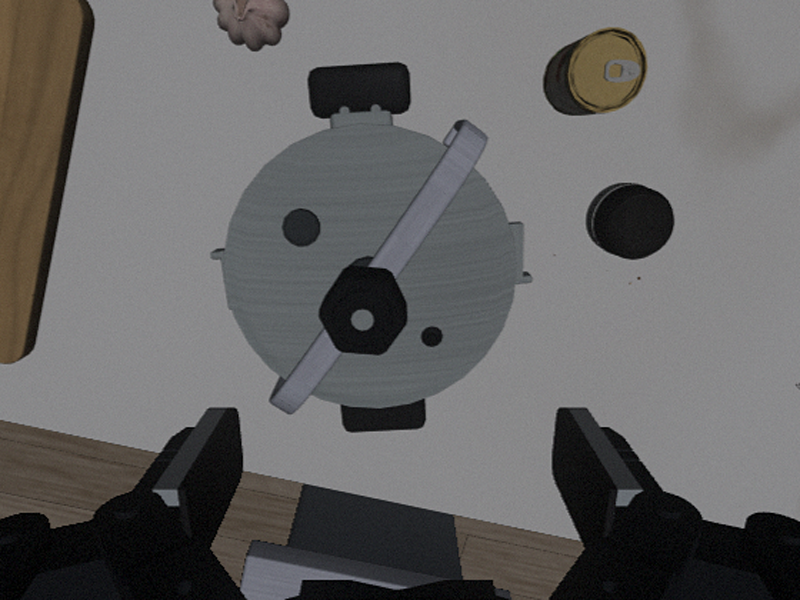

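The picture shows the knob top spot at (362,320). The bow runs (290,390) to (468,150), handles are at (360,90) and (384,415), lugs at (520,255) and (222,275), and the upper-right sweep is free of valves.

Run:
```python
from h import *
import pickle;p,s=pickle.load(open("w1.pkl","rb"))
f=lambda u,v,z:atz(p,(u*.7,v*.7),z)
print("spot",f(362,320,.206).round(4))
# lid rim: fit circle
pts=np.array([f(u,v,.118)[:2] for u,v in((222,265),(517,262),(260,170),(480,170),(235,215),(250,350),(490,345),(375,407),(400,124),(508,220))])
A=np.c_[2*pts,np.ones(len(pts))];x=np.linalg.lstsq(A,(pts**2).sum(1),rcond=None)[0];print("lid",x[:2].round(4),np.sqrt(x[2]+x[:2]@x[:2]).round(4))
a=f(460,137,.153);
m=[((303,372),(318,382)),((389,262),(407,274)),((440,183),(459,195))]
c=[f((q[0]+r[0])/2,(q[1]+r[1])/2,.153)[:2] for (q,r) in m];print("bow pts",np.round(c,4))
d=c[2]-c[0];print("bow ang",np.degrees(np.arctan2(d[1],d[0])))
h1=[f(*q,.1)[:2] for q in((360,92),(383,415))];d=h1[0]-h1[1];print("handles",np.round(h1,4),np.degrees(np.arctan2(d[1],d[0])))
l=[f(*q,.1)[:2] for q in((528,279),(216,254))];d=l[0]-l[1];print("stops",np.round(l,4),np.degrees(np.arctan2(d[1],d[0])))
# refine in scene/side for knob
for cam_ in("scene","side"):
    q=robot.snapshot(cam_);print(cam_,proj(q,np.r_[f(362,320,.206)[:2],.206]),robot.outline_of("knob",cam_)[0]["extent"])
for k in range(6):
    pass
hexp=[(345,266),(391,266),(407,305),(385,354),(338,345),(320,306)]
hw=np.array([f(*q,.206)[:2] for q in hexp]);print(hw.round(4),hw.mean(0))
```

```text
spot [0.5327 0.0971 0.206 ]
lid [0.5346 0.0974] 0.105
bow pts [[0.4643 0.1214]
 [0.5541 0.0814]
 [0.6105 0.0627]]
bow ang -21.860687169216796
handles [[0.6541 0.1329]
 [0.4184 0.0601]] 17.16109828139178
stops [[ 0.5567 -0.0188]
 [ 0.519   0.2118]] -80.70740359043106
scene [[198.61382939 132.47957246]] [183.4, 129.8, 213.5, 164.8]
side [[356.26044501 127.92917475]] [343.9, 123.8, 373.4, 160.8]
[[0.5609 0.113 ]
 [0.567  0.0887]
 [0.5474 0.0747]
 [0.5157 0.0796]
 [0.5146 0.107 ]
 [0.5351 0.1217]] [0.54011408 0.09746126]
```

```bash
python3 -m handwheel '{"xyz":[[0.83,-0.06,0.4],[0.83,-0.06,0.4],[0.83,-0.06,0.4],[0,0,0.5],[0,0,0.5],[0,0,0.5],[0,0,0.5],[0,0,0.5],[0,0,0.5],[0,0,0.5]],"dr":[[0,0,0],[0,0,0],[0,0,0],[0,0,1],[0,0,1],[0,0,1],[0,0,1],[0,0,1],[0,0,1],[0,0,1]],"fingers":[-1,-1,-1,-1,-1,-1,-1,-1,-1,-1]}'
python3 -m handwheel '{"xyz":[[0,0,0.5],[0,0,0.5],[0,0,0],[0,0,0]],"dr":[[0,0,1],[0,0,1],[0,0,0],[0,0,0]],"fingers":[-1,-1,-1,-1]}'
python3 - <<'E'
from h import *
s=robot.state();print(s["q"],s["ft_torque"],s["opening"])
q=robot.snapshot("wrist");p=wcam(q,s)
im=p["color"][:,:,::-1].copy();cv2.imwrite("pics/w2.png",im)
E
```

```text
time_s: 5.23
eef_pos: [0.6275, 0.1024, 0.2822]
orientation: [-180.0, -0.0, -14.4]
force: [0.3, 0.2, -0.9]
opening: -0.0003
time_s: 5.57
eef_pos: [0.6273, 0.1024, 0.2526]
orientation: [180.0, 0.1, -22.1]
force: [0.9, 0.3, -0.3]
opening: -0.0001
[6.53650001e+00 2.93870674e+01 9.63086645e+01 7.72791422e-04
 5.43802206e+01 1.18632450e+02] [ 0.02836189 -0.01749949  0.03318272] -8.952941694577802e-05
```

View pics/w2.png

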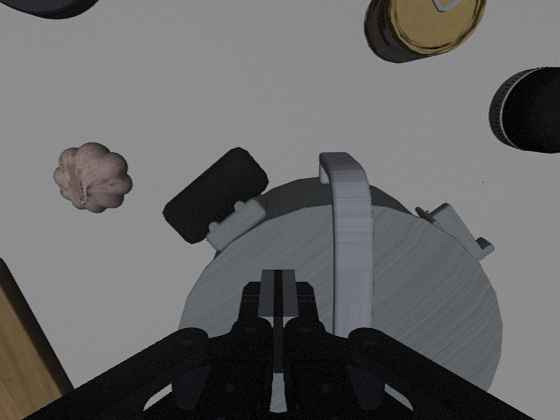

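The bar is parallel to and right of the shut fingers, with clear lid below them (fingertip at (278,280), bar's left edge at 333). Descending, then sweeping.

```bash
python3 -m handwheel '{"xyz":[[0,0,0.5],[0,0,0.5],[0,0,0.45],[0,0,0]],"dr":[[0,0,0],[0,0,0],[0,0,0],[0,0,0]],"fingers":[-1,-1,-1,-1]}'
python3 -m handwheel '{"xyz":[[0.066,0.15,0],[0.066,0.15,0],[0.066,0.15,0],[0.066,0.15,0],[0.066,0.15,0],[0.066,0.15,0],[0.066,0.15,0],[0.066,0.15,0]],"dr":[[0,0,0.75],[0,0,0.75],[0,0,0.75],[0,0,0.75],[0,0,0.75],[0,0,0.75],[0,0,0.75],[0,0,0.75]],"fingers":[-1,-1,-1,-1,-1,-1,-1,-1]}'
python3 - <<'E'
from h import *
s=robot.state();print(s["q"],s["eef_pos"],s["force"],s["ft_torque"])
E
```

```text
time_s: 5.95
eef_pos: [0.627, 0.1025, 0.2083]
orientation: [180.0, 0.1, -22.1]
force: [-0.6, -0.2, -0.8]
opening: 0.0003
time_s: 6.62
eef_pos: [0.6224, 0.064, 0.2113]
orientation: [-179.9, -0.1, -46.3]
force: [1.1, 2.0, -0.9]
opening: -0.0001
[3.08827419e+00 3.13293254e+01 9.97857541e+01 1.36902901e-02
 4.87378126e+01 1.39340489e+02] [0.62241952 0.06397915 0.21130359] [ 1.05143571  2.00385827 -0.86142009] [ 0.21129433 -0.1766897  -0.0238496 ]
```

```bash
python3 -m handwheel '{"xyz":[[0.06,0.15,0.03],[0.06,0.15,0.03],[0.06,0.15,0.03],[0.065,0.148,0],[0.07,0.145,0],[0.075,0.143,0]],"dr":[[0,0,0.75],[0,0,0.75],[0,0,0.5],[0,0,0.5],[0,0,0.5],[0,0,0.25]],"fingers":[-1,-1,-1,-1,-1,-1]}'
python3 - <<'E'
from h import *
s=robot.state();print(s["q"],s["eef_pos"],s["force"],s["ft_torque"])
d=s["eef_pos"][:2]-np.array([.5335,.0972]);print(np.hypot(*d),np.degrees(np.arctan2(d[1],d[0])))
p=robot.snapshot("wrist");cv2.imwrite("pics/w3.png",p["color"][:,:,::-1])
E
```

```text
time_s: 7.12
eef_pos: [0.6083, 0.0385, 0.2085]
orientation: [-179.9, -0.1, -59.2]
force: [0.8, 3.0, 1.6]
opening: -0.0
[7.71371341e-01 3.04073473e+01 1.02132987e+02 1.47925901e-02
 4.73120032e+01 1.49997365e+02] [0.60825973 0.03854899 0.20853234] [0.81584297 3.03625745 1.60714807] [ 0.27937905 -0.10235534 -0.02829749]
0.09502082950930969 -38.11513387183599
```

View pics/w3.png

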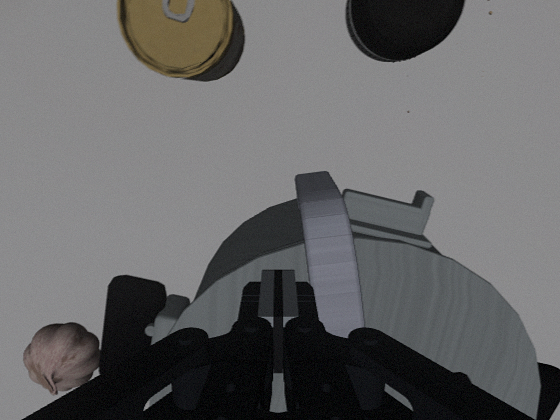

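The bow's leg (300–330,180) is moving over the lug; its end stop is at (422,200), so roughly 20° remain. I'll continue more slowly and watch the force.

```bash
python3 -m handwheel '{"xyz":[[0.055,0.154,0],[0.052,0.155,0],[0.049,0.156,0],[0.047,0.157,0],[0.022,0.08,0]],"dr":[[0,0,0.5],[0,0,0.5],[0,0,0.5],[0,0,0.5],[0,0,0]],"fingers":[-1,-1,-1,-1,-1]}'
python3 -m handwheel '{"xyz":[[0.02,0.08,0],[0.018,0.08,0]],"dr":[[0,0,0.2],[0,0,0]],"fingers":[-1,-1]}'
python3 - <<'E'
from h import *
s=robot.state();print(s["q"],s["eef_pos"],s["force"],s["ft_torque"])
d=s["eef_pos"][:2]-np.array([.5335,.0972]);print(np.hypot(*d),np.degrees(np.arctan2(d[1],d[0])))
E
```

```text
time_s: 7.58
eef_pos: [0.592, 0.0228, 0.2076]
orientation: [-179.9, -0.0, -67.2]
force: [0.7, 1.5, 0.7]
opening: -0.0002
time_s: 7.75
eef_pos: [0.5881, 0.0201, 0.2072]
orientation: [-180.0, -0.0, -68.0]
force: [1.0, 1.7, 1.3]
opening: -0.0001
[-9.92710576e-01  2.91084135e+01  1.04965697e+02  2.88750197e-03
  4.58738770e+01  1.56975467e+02] [0.58809446 0.02012499 0.20718815] [0.99819279 1.74450198 1.28518984] [ 0.2135157  -0.17335441 -0.02772918]
0.09445164362546525 -54.688955359352185
```

```bash
for i in 1; do python3 -m handwheel '{"xyz":[[0.01,0.05,0],[0.01,0.05,0]],"dr":[[0,0,0],[0,0,0]],"fingers":[-1,-1]}'; python3 -m handwheel '{"xyz":[[0.008,0.04,0],[0.008,0.04,0]],"dr":[[0,0,0],[0,0,0]],"fingers":[-1,-1]}'; done
python3 - <<'E'
from h import *
s=robot.state()
d=s["eef_pos"][:2]-np.array([.5335,.0972]);print(s["force"],np.hypot(*d),np.degrees(np.arctan2(d[1],d[0])))
p=robot.snapshot("wrist");cv2.imwrite("pics/w4.png",p["color"][:,:,::-1])
E
```

```text
time_s: 7.92
eef_pos: [0.5853, 0.0184, 0.2069]
orientation: [-180.0, -0.0, -67.9]
force: [1.4, 1.3, 0.8]
opening: -0.0001
time_s: 8.08
eef_pos: [0.5832, 0.0171, 0.2067]
orientation: [180.0, 0.0, -68.0]
force: [1.4, 1.9, 0.2]
opening: -0.0
[1.43574195 1.89206361 0.23692123] 0.09421373302363453 -58.18928872027733
```

View pics/w4.png

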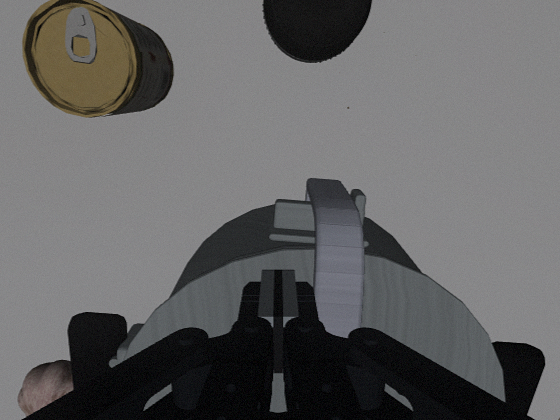

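Leg at (330,190), stop at (358,200): a few millimetres are left. I'll use small steps.

```bash
python3 -m handwheel '{"xyz":[[0.006,0.04,0],[0.006,0.04,0]],"dr":[[0,0,0],[0,0,0]],"fingers":[-1,-1]}'; python3 -m handwheel '{"xyz":[[0.005,0.03,0],[0.005,0.03,0]],"dr":[[0,0,0],[0,0,0]],"fingers":[-1,-1]}'; python3 -m handwheel '{"xyz":[[0.005,0.03,0]],"dr":[[0,0,0]],"fingers":[-1]}'
python3 -m handwheel '{"xyz":[[0.004,0.03,0]],"dr":[[0,0,0]],"fingers":[-1]}'
```

```text
time_s: 8.3
eef_pos: [0.5821, 0.0163, 0.2069]
orientation: [-179.9, -0.0, -68.0]
force: [8.6, 10.4, -1.8]
opening: -0.0002
time_s: 8.47
eef_pos: [0.5809, 0.0155, 0.2071]
orientation: [-179.8, -0.0, -68.0]
force: [8.8, 8.2, -3.2]
opening: -0.0003
time_s: 8.55
eef_pos: [0.5802, 0.015, 0.207]
orientation: [-179.8, -0.0, -68.0]
force: [10.2, 7.7, -1.5]
opening: 0.0
time_s: 8.63
eef_pos: [0.5794, 0.0145, 0.207]
orientation: [-179.8, -0.0, -68.0]
force: [9.6, 7.0, -3.5]
opening: 0.0004
```

```bash
python3 -m handwheel '{"xyz":[[0,-0.4,0],[0,-0.5,0],[0,-0.3,0]],"dr":[[0,0,0],[0,0,0],[0,0,0]],"fingers":[-1,-1,-1]}'
python3 - <<'E'
from h import *
s=robot.state();p=robot.snapshot("wrist")
cv2.imwrite("pics/w5.png",p["color"][:,:,::-1])
q=robot.snapshot("scene");cv2.imwrite("pics/scene1.png",cv2.resize(q["color"][:,:,::-1],(800,600)))
a=cv2.imread("pics/scene0.png")[170:430,180:440];b=cv2.imread("pics/scene1.png")[170:430,180:440]
cv2.imwrite("pics/cmp.png",np.hstack([cv2.resize(x,(400,400),interpolation=cv2.INTER_CUBIC) for x in(a,b)]))
E
```

```text
time_s: 8.88
eef_pos: [0.6123, 0.0278, 0.2067]
orientation: [-180.0, -0.0, -68.0]
force: [-0.3, -0.4, 0.3]
opening: 0.0002
```

View pics/w5.png

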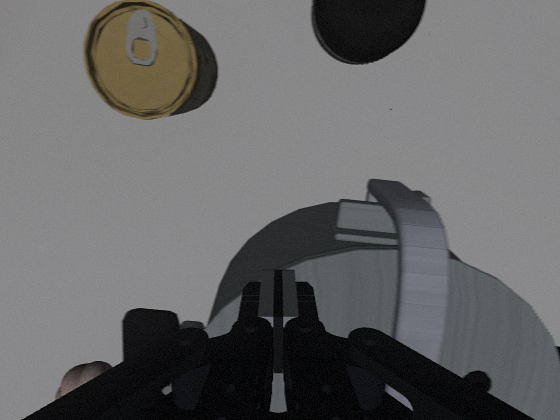

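View pics/cmp.png

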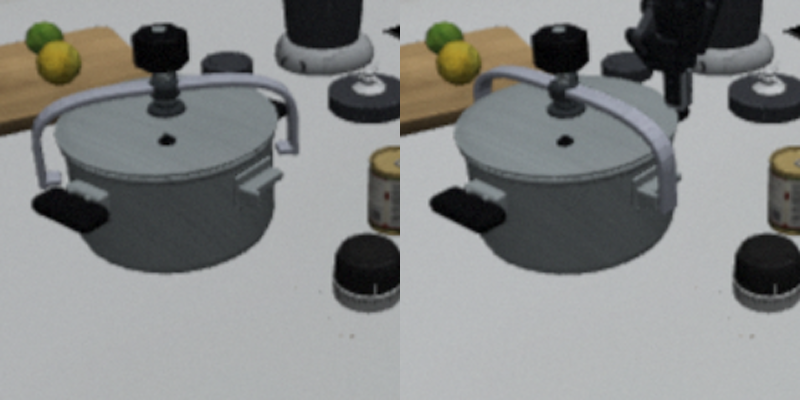

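The bow is against the stop with its hook at the lug, and the cooker looks shifted by at most a pixel or two. Now I'll rise and rewind the wrist so one grip covers the whole turn.

```bash
python3 -m handwheel '{"xyz":[[0,0,-1],[0,0,-1],[0,0,-1],[0,0,-1],[0,0,-1],[0,0,0],[0,0,0],[0,0,0],[0,0,0],[0,0,0]],"dr":[[0,0,0],[0,0,-1],[0,0,-1],[0,0,-1],[0,0,-1],[0,0,-1],[0,0,-1],[0,0,-1],[0,0,-1],[0,0,-1]],"fingers":[-1,-1,-1,-1,-1,-1,-1,-1,-1,-1]}'
R10='x'
python3 -m handwheel '{"xyz":[[0,0,0],[0,0,0],[0,0,0],[0,0,0],[0,0,0],[0,0,0],[0,0,0],[0,0,0],[0,0,0],[0,0,0]],"dr":[[0,0,-1],[0,0,-1],[0,0,-1],[0,0,-1],[0,0,-1],[0,0,-1],[0,0,-1],[0,0,-1],[0,0,-1],[0,0,-1]],"fingers":[1,1,1,1,1,1,1,1,1,1]}'
python3 -m handwheel '{"xyz":[[0,0,0],[0,0,0],[0,0,0],[0,0,0],[0,0,0],[0,0,0],[0,0,0],[0,0,0],[0,0,0],[0,0,0]],"dr":[[0,0,-1],[0,0,-1],[0,0,-1],[0,0,-1],[0,0,-1],[0,0,-1],[0,0,-1],[0,0,-1],[0,0,-1],[0,0,-1]],"fingers":[1,1,1,1,1,1,1,1,1,1]}'
python3 -m handwheel '{"xyz":[[0,0,0],[0,0,0],[0,0,0],[0,0,0],[0,0,0],[0,0,0],[0,0,0],[0,0,0],[0,0,0],[0,0,0]],"dr":[[0,0,-1],[0,0,-1],[0,0,-1],[0,0,-1],[0,0,-1],[0,0,-1],[0,0,-1],[0,0,-1],[0,0,-1],[0,0,-1]],"fingers":[1,1,1,1,1,1,1,1,1,1]}'
python3 -m handwheel '{"xyz":[[0,0,0],[0,0,0],[0,0,0],[0,0,0],[0,0,0],[0,0,0],[0,0,0],[0,0,0],[0,0,0],[0,0,0]],"dr":[[0,0,-1],[0,0,-1],[0,0,-1],[0,0,-1],[0,0,-1],[0,0,-1],[0,0,-1],[0,0,-1],[0,0,-1],[0,0,-1]],"fingers":[1,1,1,1,1,1,1,1,1,1]}'
python3 -m handwheel '{"xyz":[[0,0,0],[0,0,0],[0,0,0],[0,0,0],[0,0,0],[0,0,0],[0,0,0],[0,0,0],[0,0,0],[0,0,0]],"dr":[[0,0,-1],[0,0,-1],[0,0,-1],[0,0,-1],[0,0,-1],[0,0,-1],[0,0,-1],[0,0,-1],[0,0,-1],[0,0,-1]],"fingers":[1,1,1,1,1,1,1,1,1,1]}'
python3 -m handwheel '{"xyz":[[0,0,0],[0,0,0],[0,0,0],[0,0,0],[0,0,0],[0,0,0],[0,0,0],[0,0,0],[0,0,0],[0,0,0]],"dr":[[0,0,-1],[0,0,-1],[0,0,-1],[0,0,-1],[0,0,-1],[0,0,-1],[0,0,-1],[0,0,-1],[0,0,-1],[0,0,-1]],"fingers":[1,1,1,1,1,1,1,1,1,1]}'
python3 -c "
from cell import robot
print(robot.state()['q'])"
```

```text
time_s: 9.82
eef_pos: [0.6105, 0.0272, 0.3564]
orientation: [180.0, 0.0, -31.8]
force: [-0.2, 0.1, 0.4]
opening: 0.0
time_s: 10.65
eef_pos: [0.6105, 0.0272, 0.3563]
orientation: [-180.0, 0.1, 8.2]
force: [0.4, -0.7, 0.0]
opening: 0.0855
time_s: 11.48
eef_pos: [0.6105, 0.0272, 0.3563]
orientation: [-180.0, 0.1, 48.2]
force: [-0.7, -0.7, 0.2]
opening: 0.0851
time_s: 12.32
eef_pos: [0.6105, 0.0272, 0.3563]
orientation: [-179.9, 0.0, 88.2]
force: [-0.6, 0.4, -0.1]
opening: 0.0853
time_s: 13.15
eef_pos: [0.6105, 0.0272, 0.3563]
orientation: [-179.9, -0.0, 128.2]
force: [0.5, 0.4, 0.2]
opening: 0.0855
time_s: 13.98
eef_pos: [0.6105, 0.0272, 0.3563]
orientation: [-180.0, -0.1, 168.2]
force: [0.7, -0.0, -0.5]
opening: 0.0855
time_s: 14.82
eef_pos: [0.6105, 0.0272, 0.3563]
orientation: [180.0, -0.1, -151.8]
force: [-0.1, 0.5, 0.3]
opening: 0.0851
[-2.84728315e-01  2.17047820e+01  9.31869800e+01 -9.55103518e-03
  6.51758185e+01 -1.18478811e+02]
```

```bash
python3 -m handwheel '{"xyz":[[0.29,0.82,0],[0.29,0.82,0],[0.29,0.82,0],[0.29,0.82,0],[0,0,0],[0,0,0],[0,0,0],[0,0,0],[0,0,0],[0,0,0]],"dr":[[0,0,0],[0,0,0],[0,0,0],[0,0,0],[0,0,-1],[0,0,-1],[0,0,-1],[0,0,-1],[0,0,-1],[0,0,-1]],"fingers":[1,1,1,1,1,1,1,1,1,1]}'
python3 -m handwheel '{"xyz":[[0,0,0],[0,0,0],[0,0,0],[0,0,0],[0,0,0],[0,0,0]],"dr":[[0,0,-1],[0,0,-1],[0,0,-1],[0,0,-1],[0,0,0],[0,0,0]],"fingers":[1,1,1,1,1,1]}'
python3 - <<'E'
from h import *
import pickle
s=robot.state();p=wcam(robot.snapshot("wrist"),s);pickle.dump((p,s),open("w6.pkl","wb"));print(s["q"])
im=p["color"][:,:,::-1].copy()
o=robot.outline_of("knob","wrist");
if o:
    print(o[0]["conf"],o[0]["extent"])
    k=o[0]["pixels"].astype(np.uint8);pickle.dump(k,open("k6.pkl","wb"))
crop=im[60:360,120:480];cv2.imwrite("pics/w6.png",cv2.resize(crop,(720,600),interpolation=cv2.INTER_CUBIC))
E
```

```text
time_s: 15.65
eef_pos: [0.5335, 0.0977, 0.3564]
orientation: [180.0, -0.1, -127.8]
force: [-0.2, -1.2, 0.4]
opening: 0.0855
time_s: 16.15
eef_pos: [0.5339, 0.0978, 0.3565]
orientation: [180.0, -0.0, -112.1]
force: [-0.4, 0.8, 0.1]
opening: 0.0855
[ 7.18214003e+00  1.59061165e+01  1.01862277e+02 -5.63762696e-03
  6.22697337e+01 -1.50687256e+02]
0.6 [240.6, 176.7, 322.1, 254.0]
```

View pics/w6.png

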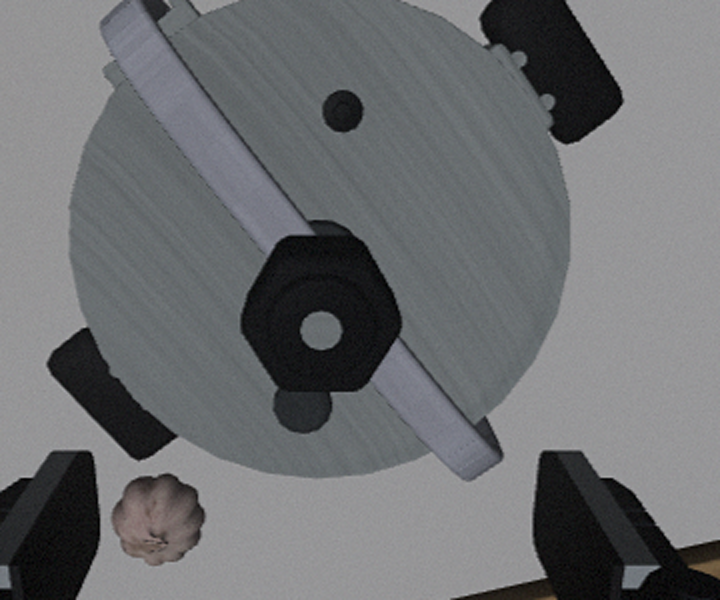

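The hexagon has corners at left (242,323), right (402,322) and bottom (283,390)/(365,390), and the spot is at (321,330). The flats face up and down in the image, so a 30° turn is needed.

Run:
```python
from h import *
import pickle
p,s=pickle.load(open("w6.pkl","rb"))
f=lambda u,v,z:atz(p,(120+u/2,60+v/2),z)
sp=f(321,330,.206);print("spot",sp.round(4))
c=np.array([f(*q,.206)[:2] for q in((242,323),(402,322),(365,390),(283,390))]);print(c.round(4))
e=c[2]-c[3];print("bottom edge dir",np.degrees(np.arctan2(e[1],e[0])),np.hypot(*e)); e=c[1]-c[0];print("diag",np.degrees(np.arctan2(e[1],e[0])),np.hypot(*e),c[:2].mean(0).round(4))
pts=np.array([f(u,v,.118)[:2] for u,v in((70,208),(570,207),(318,477),(100,355),(548,340),(95,125),(545,115),(440,25),(180,440),(215,15))])
A=np.c_[2*pts,np.ones(len(pts))];x=np.linalg.lstsq(A,(pts**2).sum(1),rcond=None)[0];print("lid",x[:2].round(4),np.sqrt(x[2]+x[:2]@x[:2]).round(4))
R_=R.from_euler('xyz',s["orientation"],degrees=True).as_matrix();print("tool xy offset mm",((np.r_[sp[:2],0]-np.r_[s["eef_pos"][:2],0])@R_*1000).round(1))
```

```text
spot [0.5331 0.0974 0.206 ]
[[0.5548 0.0862]
 [0.509  0.1043]
 [0.5277 0.1214]
 [0.5518 0.1116]]
bottom edge dir 157.93268458583626 0.025993809399266272
diag 158.3118448447333 0.04923909339926413 [0.5319 0.0952]
lid [0.5329 0.0978] 0.1048
tool xy offset mm [0.7 0.6 0. ]
```

```bash
python3 -m handwheel '{"xyz":[[0.023,0.02,0],[0,0,0.4],[0,0,0.4],[0,0,0.4],[0,0,0.4],[0,0,0.4],[0,0,0.4],[0,0,0.4],[0,0,0.4],[0,0,0.33]],"dr":[[0,0,0.5],[0,0,1],[0,0,1],[0,0,1],[0,0,1],[0,0,1],[0,0,1],[0,0,1],[0,0,0],[0,0,0]],"fingers":[1,1,1,1,1,1,1,1,1,1]}'
python3 -m handwheel '{"xyz":[[0,0,0],[0,0,0],[0,0,0],[0,0,0]],"dr":[[0,0,0],[0,0,0],[0,0,0],[0,0,0]],"fingers":[0.16,0.16,0.16,0.16]}'
python3 -m handwheel '{"xyz":[[0,0,0],[0,0,0]],"dr":[[0,0,0],[0,0,0]],"fingers":[0.1,0.1]}'
python3 -m handwheel '{"xyz":[[0,0,0],[0,0,0]],"dr":[[0,0,0],[0,0,0]],"fingers":[0.07,0.07]}'
python3 -c "
from cell import robot
s=robot.state();print(s['q'],s['force'],s['ft_torque'])"
```

```text
time_s: 17.08
eef_pos: [0.5333, 0.0976, 0.2499]
orientation: [180.0, -0.0, -142.1]
force: [-0.2, -0.6, 0.4]
opening: 0.0852
time_s: 17.42
eef_pos: [0.534, 0.0977, 0.2515]
orientation: [-180.0, 0.1, -142.0]
force: [0.1, -0.7, -0.2]
opening: 0.0492
time_s: 17.58
eef_pos: [0.5338, 0.0978, 0.2513]
orientation: [-180.0, 0.0, -142.0]
force: [-0.8, 2.0, 0.2]
opening: 0.0469
time_s: 17.75
eef_pos: [0.5336, 0.098, 0.2513]
orientation: [180.0, 0.0, -142.0]
force: [-2.4, 4.4, 4.3]
opening: 0.0459
[ 7.18670287e+00  2.25774601e+01  1.08785702e+02  3.95572636e-02
  4.86129301e+01 -1.20829136e+02] [-2.41918657  4.38026086  4.30836568] [ 0.55691424  0.37479181 -0.04888394]
```

```bash
python3 -m handwheel '{"xyz":[[0,0.017,0],[0,0,0]],"dr":[[0,0,0],[0,0,0]],"fingers":[0.07,0.07]}'
python3 -m handwheel '{"xyz":[[0,0,0],[0,0,0]],"dr":[[0,0,0],[0,0,0]],"fingers":[0.05,-0.1]}'
python3 -m handwheel '{"xyz":[[0,0,0],[0,0,0],[0,0,0]],"dr":[[0,0,0],[0,0,0],[0,0,0]],"fingers":[-1,-1,-1]}'
python3 -c "
from cell import robot
s=robot.state();print(s['q'],s['force'],s['ft_torque'])"
```

```text
time_s: 17.92
eef_pos: [0.5335, 0.0981, 0.2512]
orientation: [-180.0, 0.0, -142.0]
force: [-0.7, 1.0, 6.0]
opening: 0.0459
time_s: 18.08
eef_pos: [0.5335, 0.0981, 0.2513]
orientation: [-180.0, 0.0, -142.0]
force: [-2.0, 1.7, 9.1]
opening: 0.045
time_s: 18.33
eef_pos: [0.5336, 0.0981, 0.2513]
orientation: [-180.0, 0.0, -142.0]
force: [-1.7, 1.1, 9.5]
opening: 0.045
[ 7.21427314e+00  2.25611731e+01  1.08803683e+02  2.36547469e-03
  4.85879743e+01 -1.20781919e+02] [-1.72329362  1.0523656   9.45135273] [ 0.24489574  0.31850508 -0.02220492]
```

```bash
cat > t.py <<'E'
from h import *
a=[]
for i in range(4):
    s=robot.state();a.append(np.r_[s["force"],s["ft_torque"]]);robot.snapshot("scene")
print("q6",round(s["q"][5],1),"yaw",round(s["orientation"][2],1),"z",s["eef_pos"][2].round(4),np.mean(a,0).round(3),"sd",np.std(a,0)[5].round(3),"t",s["time_s"])
E
python3 -m handwheel '{"xyz":[[0,0,-0.02],[0,0,0]],"dr":[[0,0,0],[0,0,0]],"fingers":[-1,-1]}'
python3 t.py
python3 -m handwheel '{"xyz":[[0,0,0],[0,0,0],[0,0,0],[0,0,0],[0,0,0],[0,0,0]],"dr":[[0,0,1],[0,0,1],[0,0,1],[0,0,1],[0,0,1],[0,0,0]],"fingers":[-1,-1,-1,-1,-1,-1]}'
python3 t.py
python3 -m handwheel '{"xyz":[[0,0,0],[0,0,0],[0,0,0],[0,0,0],[0,0,0],[0,0,0]],"dr":[[0,0,1],[0,0,1],[0,0,1],[0,0,1],[0,0,1],[0,0,0]],"fingers":[-1,-1,-1,-1,-1,-1]}'
python3 t.py
```

```text
time_s: 18.5
eef_pos: [0.5335, 0.0981, 0.2516]
orientation: [-180.0, 0.0, -142.0]
force: [0.3, 1.4, 2.8]
opening: 0.045
q6 -120.8 yaw -142.0 z 0.2516 [ 2.470e-01  1.466e+00  3.678e+00  2.340e-01 -6.400e-02 -3.000e-03] sd 0.02 t 18.65
time_s: 19.2
eef_pos: [0.5338, 0.0977, 0.2516]
orientation: [-180.0, 0.0, -162.2]
force: [2.7, -3.6, 4.2]
opening: 0.0448
q6 -100.9 yaw -161.8 z 0.2515 [ 2.904 -4.367  4.145 -0.98  -0.503 -0.035] sd 0.018 t 19.35
time_s: 19.9
eef_pos: [0.5338, 0.0973, 0.2515]
orientation: [-179.9, 0.1, 177.9]
force: [4.0, -10.5, 4.6]
opening: 0.0448
q6 -80.9 yaw 178.2 z 0.2515 [ 3.3890e+00 -1.0294e+01  4.6230e+00 -1.9890e+00 -6.1100e-01 -8.0000e-03] sd 0.007 t 20.05
```

The side force grows with turning: the grip centre sits about 2 mm off the axis along tool x. I'll let go, recentre and regrip while still in the slack.

```bash
python3 -m handwheel '{"xyz":[[0,0,0],[0,0,0],[0.053,-0.04,0],[0,0,0]],"dr":[[0,0,0],[0,0,0],[0,0,0],[0,0,0]],"fingers":[0.3,0.3,0.3,0.3]}'
python3 t.py
python3 -m handwheel '{"xyz":[[0,0,0],[0,0,0],[0,0,0]],"dr":[[0,0,0],[0,0,0],[0,0,0]],"fingers":[0.1,0.1,0.07]}'
python3 t.py
python3 -m handwheel '{"xyz":[[0,0,0],[0,0,0],[0,0,0],[0,0,0]],"dr":[[0,0,0],[0,0,0],[0,0,0],[0,0,0]],"fingers":[-0.1,-1,-1,-1]}'
python3 t.py
```

```text
time_s: 20.43
eef_pos: [0.5311, 0.0969, 0.2512]
orientation: [180.0, -0.1, 178.0]
force: [0.5, 0.7, 0.2]
opening: 0.0556
q6 -80.9 yaw 178.0 z 0.2513 [-0.234 -0.159  0.06   0.003 -0.015 -0.008] sd 0.006 t 20.5833
time_s: 20.88
eef_pos: [0.5317, 0.0969, 0.2514]
orientation: [-180.0, 0.0, 178.0]
force: [-0.7, 0.1, 0.6]
opening: 0.0461
q6 -80.9 yaw 178.0 z 0.2514 [-0.258 -0.238  0.495 -0.092  0.041  0.042] sd 0.005 t 21.0333
time_s: 21.42
eef_pos: [0.5317, 0.0969, 0.2515]
orientation: [180.0, 0.0, 178.0]
force: [-0.7, -0.7, 4.7]
opening: 0.0451
q6 -80.9 yaw 178.0 z 0.2515 [-1.193 -0.459  5.039 -0.127  0.195  0.035] sd 0.017 t 21.5667
```

```bash
python3 -m handwheel '{"xyz":[[0,0,0],[0,0,0],[0,0,0],[0,0,0],[0,0,0],[0,0,0]],"dr":[[0,0,1],[0,0,1],[0,0,1],[0,0,1],[0,0,1],[0,0,0]],"fingers":[-1,-1,-1,-1,-1,-1]}'
python3 t.py
python3 -m handwheel '{"xyz":[[0,0,0],[0,0,0],[0,0,0],[0,0,0],[0,0,0],[0,0,0]],"dr":[[0,0,1],[0,0,1],[0,0,1],[0,0,1],[0,0,1],[0,0,0]],"fingers":[-1,-1,-1,-1,-1,-1]}'
python3 t.py
```

```text
time_s: 22.12
eef_pos: [0.5318, 0.0969, 0.2515]
orientation: [180.0, 0.0, 157.7]
force: [-1.6, -0.8, 4.7]
opening: 0.0451
q6 -60.9 yaw 158.0 z 0.2515 [-0.991 -1.492  4.845 -0.156  0.152 -0.041] sd 0.012 t 22.2667
time_s: 22.82
eef_pos: [0.5318, 0.0969, 0.2515]
orientation: [180.0, 0.0, 137.7]
force: [-0.7, -1.0, 5.5]
opening: 0.0453
q6 -40.9 yaw 138.0 z 0.2515 [-1.386 -0.884  5.506 -0.142  0.174 -0.06 ] sd 0.024 t 22.9667
```

```bash
python3 -m handwheel '{"xyz":[[0,0,0],[0,0,0],[0,0,0],[0,0,0],[0,0,0],[0,0,0]],"dr":[[0,0,1],[0,0,1],[0,0,1],[0,0,1],[0,0,1],[0,0,0]],"fingers":[-1,-1,-1,-1,-1,-1]}'
python3 t.py
python3 -m handwheel '{"xyz":[[0,0,0],[0,0,0],[0,0,0],[0,0,0],[0,0,0],[0,0,0]],"dr":[[0,0,1],[0,0,1],[0,0,1],[0,0,1],[0,0,1],[0,0,0]],"fingers":[-1,-1,-1,-1,-1,-1]}'
python3 t.py
```

```text
time_s: 23.52
eef_pos: [0.5318, 0.0969, 0.2515]
orientation: [180.0, 0.0, 117.7]
force: [-0.3, -0.9, 5.9]
opening: 0.0452
q6 -20.9 yaw 118.0 z 0.2515 [-0.999 -0.405  5.143 -0.162  0.17  -0.052] sd 0.017 t 23.6667
time_s: 24.22
eef_pos: [0.5318, 0.0969, 0.2515]
orientation: [180.0, -0.0, 97.7]
force: [-0.2, -0.0, 4.8]
opening: 0.045
q6 -0.9 yaw 98.0 z 0.2515 [-1.058 -0.605  4.934 -0.134  0.175 -0.041] sd 0.022 t 24.3667
```

```bash
python3 -m handwheel '{"xyz":[[0,0,0],[0,0,0],[0,0,0],[0,0,0],[0,0,0],[0,0,0]],"dr":[[0,0,1],[0,0,1],[0,0,1],[0,0,1],[0,0,1],[0,0,0]],"fingers":[-1,-1,-1,-1,-1,-1]}'
python3 t.py
python3 -m handwheel '{"xyz":[[0,0,0],[0,0,0],[0,0,0],[0,0,0],[0,0,0],[0,0,0]],"dr":[[0,0,1],[0,0,1],[0,0,1],[0,0,1],[0,0,1],[0,0,0]],"fingers":[-1,-1,-1,-1,-1,-1]}'
python3 t.py
```

```text
time_s: 24.92
eef_pos: [0.5318, 0.0969, 0.2515]
orientation: [180.0, -0.0, 77.8]
force: [0.0, -0.4, 4.8]
opening: 0.0451
q6 19.0 yaw 78.1 z 0.2514 [-0.093 -0.474  4.948 -0.121  0.129 -0.055] sd 0.011 t 25.0667
time_s: 25.62
eef_pos: [0.5318, 0.0969, 0.2515]
orientation: [180.0, -0.0, 57.9]
force: [-0.8, -1.3, 4.9]
opening: 0.045
q6 39.0 yaw 58.2 z 0.2515 [-0.411 -0.623  4.778 -0.156  0.102 -0.073] sd 0.054 t 25.7667
```

```bash
python3 -m handwheel '{"xyz":[[0,0,0],[0,0,0],[0,0,0],[0,0,0],[0,0,0],[0,0,0]],"dr":[[0,0,1],[0,0,1],[0,0,1],[0,0,1],[0,0,1],[0,0,0]],"fingers":[-1,-1,-1,-1,-1,-1]}'
python3 t.py
python3 -m handwheel '{"xyz":[[0,0,0],[0,0,0],[0,0,0],[0,0,0],[0,0,0],[0,0,0]],"dr":[[0,0,1],[0,0,1],[0,0,1],[0,0,1],[0,0,1],[0,0,0]],"fingers":[-1,-1,-1,-1,-1,-1]}'
python3 t.py
```

```text
time_s: 26.32
eef_pos: [0.5318, 0.0969, 0.2514]
orientation: [180.0, -0.0, 37.9]
force: [-0.4, -1.8, 3.3]
opening: 0.045
q6 58.9 yaw 38.2 z 0.2515 [ 3.860e-01 -1.425e+00  4.373e+00 -2.060e-01  2.000e-03 -3.700e-02] sd 0.019 t 26.4667
time_s: 27.02
eef_pos: [0.5317, 0.0969, 0.2511]
orientation: [180.0, 0.0, 17.9]
force: [2.4, -1.4, -2.5]
opening: 0.0452
q6 78.9 yaw 18.2 z 0.2511 [ 2.362 -0.655 -4.156 -0.283 -0.532 -0.024] sd 0.027 t 27.1667
```

```bash
python3 -m handwheel '{"xyz":[[0,0,0.025],[0,0,0]],"dr":[[0,0,0],[0,0,0]],"fingers":[-1,-1]}'
python3 t.py
python3 -m handwheel '{"xyz":[[0,0,0.0044],[0,0,0.0044],[0,0,0.0044],[0,0,0.0044],[0,0,0.0044],[0,0,0]],"dr":[[0,0,1],[0,0,1],[0,0,1],[0,0,1],[0,0,1],[0,0,0]],"fingers":[-1,-1,-1,-1,-1,-1]}'
python3 t.py
```

```text
time_s: 27.38
eef_pos: [0.5318, 0.0969, 0.251]
orientation: [180.0, -0.0, 18.1]
force: [0.8, -2.1, 4.4]
opening: 0.0449
q6 79.1 yaw 18.1 z 0.251 [ 0.301 -1.621  4.827 -0.332 -0.117  0.021] sd 0.023 t 27.5333
time_s: 28.08
eef_pos: [0.5318, 0.0969, 0.2504]
orientation: [-180.0, -0.0, -2.2]
force: [-0.8, -1.8, 9.1]
opening: 0.0449
q6 99.1 yaw -2.0 z 0.2504 [-0.571 -2.006  8.601 -0.447  0.113 -0.049] sd 0.043 t 28.2333
```

```bash
cat > t.py <<'E'
from h import *
a=[]
for i in range(8):
    s=robot.state();a.append(np.r_[s["force"],s["ft_torque"],s["tau"][5]]);robot.snapshot("scene")
print("q6",round(s["q"][5],1),"yaw",round(s["orientation"][2],1),"z",s["eef_pos"][2].round(4),np.mean(a,0).round(3),"sd",np.std(a,0)[5:].round(3),"t",s["time_s"])
E
python3 t.py
python3 -m handwheel '{"xyz":[[0,0,0],[0,0,0],[0,0,0],[0,0,0],[0,0,0]],"dr":[[0,0,1],[0,0,1],[0,0,1],[0,0,0],[0,0,0]],"fingers":[-1,-1,-1,-1,-1]}'
python3 t.py
```

```text
q6 99.1 yaw -2.0 z 0.2505 [-0.353 -1.929  8.682 -0.475  0.089 -0.054 -0.041] sd [0.027 0.007] t 28.6333
time_s: 29.1
eef_pos: [0.5318, 0.0969, 0.2502]
orientation: [-180.0, -0.0, -13.8]
force: [-0.5, -3.0, 5.5]
opening: 0.045
q6 110.9 yaw -13.8 z 0.2502 [ 0.546 -2.512  5.81  -0.474 -0.05  -0.041  0.087] sd [0.024 0.269] t 29.45
```

```bash
cat > m.py <<'E'
from h import *
s=robot.state();print("moving q6",round(s["q"][5],1),np.round(s["qd"][5],1),"F",np.round(s["force"],1),"M",np.round(s["ft_torque"],3),"tau6",round(s["tau"][5],3))
E
python3 -m handwheel '{"xyz":[[0,0,0.003],[0,0,0.003]],"dr":[[0,0,1],[0,0,1]],"fingers":[-1,-1]}'; python3 m.py
python3 -m handwheel '{"xyz":[[0,0,0.003]],"dr":[[0,0,1]],"fingers":[-1]}'; python3 m.py
python3 -m handwheel '{"xyz":[[0,0,0],[0,0,0]],"dr":[[0,0,0],[0,0,0]],"fingers":[-1,-1]}'
python3 t.py
```

```text
time_s: 29.67
eef_pos: [0.5318, 0.0969, 0.25]
orientation: [-180.0, -0.0, -22.0]
force: [0.2, -2.4, 5.9]
opening: 0.0448
moving q6 119.1 48.6 F [ 0.2 -2.4  5.9] M [-0.465 -0.041  0.283] tau6 -3.119
time_s: 29.75
eef_pos: [0.5318, 0.0968, 0.25]
orientation: [-180.0, -0.0, -26.0]
force: [1.2, -0.7, 5.5]
opening: 0.0446
moving q6 123.1 47.7 F [ 1.2 -0.7  5.5] M [-0.454 -0.071  0.343] tau6 -2.557
time_s: 29.92
eef_pos: [0.5318, 0.0969, 0.2499]
orientation: [-180.0, -0.0, -25.8]
force: [0.3, -1.9, 6.0]
opening: 0.0449
q6 122.9 yaw -25.8 z 0.2499 [ 0.697 -2.193  5.479 -0.488 -0.027  0.029  0.125] sd [0.032 0.2  ] t 30.2667
```

```bash
python3 -m handwheel '{"xyz":[[0,0,0.001],[0,0,0.001],[0,0,0.001],[0,0,0.001],[0,0,0],[0,0,0]],"dr":[[0,0,0.25],[0,0,0.25],[0,0,0.25],[0,0,0.2],[0,0,0.1],[0,0,0.05]],"fingers":[-1,-1,-1,-1,-1,-1]}'; python3 m.py
python3 t.py
python3 -m handwheel '{"xyz":[[0,0,0.001],[0,0,0.001],[0,0,0.001],[0,0,0.001],[0,0,0],[0,0,0]],"dr":[[0,0,0.25],[0,0,0.25],[0,0,0.25],[0,0,0.2],[0,0,0.1],[0,0,0.05]],"fingers":[-1,-1,-1,-1,-1,-1]}'; python3 m.py
python3 t.py
```

```text
time_s: 30.82
eef_pos: [0.5318, 0.0968, 0.2498]
orientation: [-180.0, -0.0, -30.2]
force: [0.1, -2.7, 6.1]
opening: 0.045
moving q6 127.3 2.0 F [ 0.1 -2.7  6.1] M [-0.443 -0.006  0.281] tau6 0.339
q6 127.3 yaw -30.2 z 0.2498 [ 0.411 -2.216  5.862 -0.458 -0.017  0.216  0.255] sd [0.036 0.055] t 31.1667
time_s: 31.72
eef_pos: [0.5318, 0.0969, 0.2497]
orientation: [-180.0, -0.0, -34.6]
force: [0.3, -2.5, 6.0]
opening: 0.0451
moving q6 131.7 2.0 F [ 0.3 -2.5  6. ] M [-0.432  0.021  0.279] tau6 0.343
q6 131.7 yaw -34.6 z 0.2497 [ 0.598 -2.14   6.594 -0.466  0.007  0.227  0.269] sd [0.036 0.053] t 32.0667
```

Onset estimates: the knob's sinking extrapolates back to q6 ≈ 58.5°. The resting torque (0.22 N·m at 131.7°, using 0.17 N·m/rad) gives about 55–59°. The target is therefore q6 ≈ 148.5°.

```bash
python3 -m handwheel '{"xyz":[[0,0,0.002],[0,0,0.002],[0,0,0.002],[0,0,0.002],[0,0,0.002],[0,0,0.002],[0,0,0.001],[0,0,0],[0,0,0],[0,0,0]],"dr":[[0,0,0.5],[0,0,0.6],[0,0,0.6],[0,0,0.6],[0,0,0.6],[0,0,0.5],[0,0,0.35],[0,0,0.25],[0,0,0.12],[0,0,0.05]],"fingers":[-1,-1,-1,-1,-1,-1,-1,-1,-1,-1]}'; python3 m.py
python3 t.py
```

```text
time_s: 32.95
eef_pos: [0.5317, 0.0969, 0.2493]
orientation: [-180.0, -0.0, -51.3]
force: [-0.5, -1.5, 6.0]
opening: 0.0449
moving q6 148.4 1.8 F [-0.5 -1.5  6. ] M [-0.466  0.025  0.288] tau6 0.457
q6 148.4 yaw -51.3 z 0.2493 [ 0.504 -2.069  6.275 -0.453  0.044  0.302  0.34 ] sd [0.03  0.064] t 33.3
```

Torque at rest is 0.30 N·m (expected 0.27 ± 0.03). Releasing and rising.

```bash
python3 -m handwheel '{"xyz":[[0,0,0],[0,0,0],[0,0,0],[0,0,-0.4],[0,0,-0.8],[0,0,-0.8],[0,0,-0.8],[0,0,-0.8],[0,0,0],[0,0,0]],"dr":[[0,0,0],[0,0,0],[0,0,0],[0,0,0],[0,0,0],[0,0,0],[0,0,0],[0,0,0],[0,0,0],[0,0,0]],"fingers":[0.4,1,1,1,1,1,1,1,1,1]}'
python3 - <<'E'
from h import *
s=robot.state();p=wcam(robot.snapshot("wrist"),s);q=robot.snapshot("scene");print(s["time_s"],s["force"])
cv2.imwrite("pics/scene2.png",cv2.resize(q["color"][:,:,::-1],(800,600)))
a=cv2.resize(p["color"][:,:,::-1],(400,300));b=cv2.resize(q["color"][110:260,130:330,::-1],(400,300),interpolation=cv2.INTER_CUBIC)
cv2.imwrite("pics/fin.png",np.hstack([a,b]))
g0=cv2.cvtColor(cv2.imread("pics/scene0.png"),cv2.COLOR_BGR2GRAY);g1=cv2.cvtColor(cv2.imread("pics/scene2.png"),cv2.COLOR_BGR2GRAY)
for n,(y0,y1,x0,x1) in dict(body=(285,360,230,350),handle=(285,350,190,260),tin=(262,330,410,460)).items():
    r=cv2.matchTemplate(g1[y0-8:y1+8,x0-8:x1+8],g0[y0:y1,x0:x1],cv2.TM_CCOEFF_NORMED);_,m,_,l=cv2.minMaxLoc(r);print(n,round(m,3),l[0]-8,l[1]-8)
for n,z in(("tomato_tin",.036),("garlic",.03),("kitchen_timer",.027)):
    for o in robot.outline_of(n,"wrist")[:1]: e=o["extent"];print(n,e,atz(p,((e[0]+e[2])/2,(e[1]+e[3])/2),z).round(3))
E
```

```text
time_s: 34.18
eef_pos: [0.5321, 0.097, 0.3581]
orientation: [-179.9, -0.1, -51.4]
force: [-0.2, 0.7, 0.3]
opening: 0.0855
34.1833 [-0.15212444  0.67048016  0.28362323]
body 0.992 0 1
handle 0.984 -1 0
tin 0.999 0 0
garlic [52.5, 148.6, 109.8, 199.6] [0.695 0.232 0.03 ]
kitchen_timer [119.4, 38.2, 431.3, 316.0] [0.531 0.105 0.027]
```

View pics/fin.png

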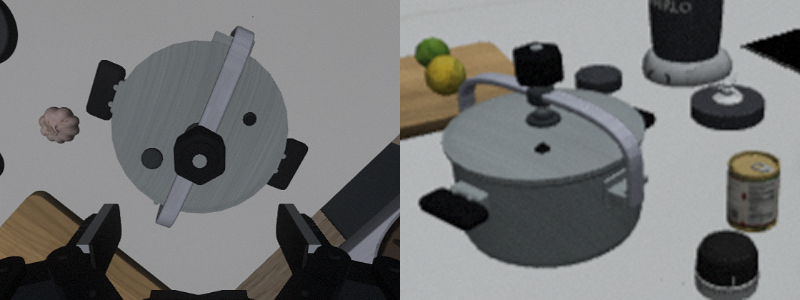

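```bash
python3 -c "
from cell import robot
print(robot.job_done())"
```

```text
the job is handed in; nothing more can be done
None
```

The pressure cooker is closed and handed in. I swung the bow home against its stops, screwed the knob down clockwise a quarter turn past where it bit, then let go and lifted clear at about 34 s.

- **Bow:** The last pictures show it over the lugs, with the leg against the stop. The hooks under the lugs were judged from pictures only. I pushed about 3 mm past first contact at 11–14 N, close to the 15 N at which the cooker slides.
- **Cooker position:** Before and after, the camera image differs by at most 1 pixel (1–2 mm). A small shift therefore can't be ruled out.
- **Knob:** My first grip was about 2 mm off the axis and pushed sideways with up to 11 N. I let go, recentred and regripped while the knob was still slack.
- **Bite point:** It came at about 179° of turning, inside the expected slack range. I took it from where the knob began to sink, and turned on about 90° from there. The sinking rate came out lower than stated (about 1.4 against 1.9 mm per rad).
- **Torque check:** The torque at rest was 0.22–0.23 N·m at 68–73° past the bite and 0.30 N·m at the end. About 0.27 N·m was expected for a quarter turn, so the end point is probably good to about ±8°. Three resting readings before that, 20–52° past the bite, showed almost none. I put this down to the wrist springing back a little after stopping.
- **Things around it:** The tin's image is unchanged. The garlic was detected 12 mm from my first wrist estimate, but it was cut off by the picture edge then and within 6 mm of the first side-camera estimate. I have no final position for the timer because the last detection picked the cooker instead. Nothing passed close to the timer or the garlic.

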